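# Nudge the scraps caddy and brush into line

### The arm

A 7-joint arm with a two-finger parallel gripper is mounted at the origin on the work surface. World frame = base frame: x ahead of the robot, y to its left, z up, the work surface at z = 0. Lengths are in m, angles in rad, forces in N, time in s.
With the tool pointing down it reaches from about 0.4 to 0.75 m from the base axis. Payload 19.5 kg.
Tool frame: the origin (TCP) lies at the very end of the fingers, on their centre line; the grasp point (between the pads) lies behind it (tcp_to_grasp is the z of the grasp point in the tool frame, in m); z points along the fingers, y is the line along which they close (so a half turn about z gives the same grasp; the last joint's range is limited). The gripper opens to 85 mm and grips with 20 to 120 N. Pads are 22 mm wide; open, the fingers measure 114 mm over their backs; the gripper's body (76 mm by 85 mm) begins 54 mm behind the grasp point. The pads swing forward as they close: fully open they stand 13 mm farther back than shut.
Start: joints at [-1.203, 0.707, -0.028, 1.485, 0.022, 0.951, -0.075], TCP at [0.229, 0.527, 0.231] pointing down, gripper open.
Joint ranges: [-2.71, 2.71], [-0.32, 2.16], [-1.57, 1.52], [0, 2.45], [-1.46, 4.6], [0, 2.02], [-2.83, 2.83]. Speed limits (rad/s): [1.89, 1.89, 2.57, 2.57, 3.01, 3.01, 3.01].

### API

Orientations are given as a unit quaternion [w, x, y, z].
In Python, from workcell import * gives the robot as it stands.
- The arm moves only by the shell command python3 -m crank 'ROWS' [FORCE]. ROWS is JSON, a list of rows, each a list of 5 numbers: the shift along the world's x, y, z in cm, then the turn about the world's z in rad, then the finger opening in cm, from 0 to 8.54. In form: [[dx, dy, dz, roll, gripper], ...]. A call has 1 to 12 rows; each row shifts and turns the commanded pose from where the row before left it; what a row does not reach is not made up. A row lasts 1/12 s, in which the tool goes at most 41.7 mm and 7.16 degrees, less where a joint would pass 70% of its speed; a pose out of reach is approached as far as the arm can. A call with a gripper value outside its range is refused whole. The fingers move at their own pace and stop on an object; FORCE is the grip in N (left out, the last holds). Time passes only in rows, so rows that do not move let the fingers close. It gives the time, the measured TCP pose, the force, the opening and the grip force at its end, in the units of the state.
- observe(): the state, without advancing time (a new reading comes with each control period).
- get_image(name): name is "side" or "top"; returns (picture, depth): 420x560x3 uint8, blue, green, red; 420x560 float32, m along the optical axis (not along the pixel's ray), 0 where there is no reading.
- camera_info(name): a dict with "mtx" (3x3 intrinsics, pixels), "dist_coeffs" ([k1, k2, p1, p2, k3] as OpenCV has them; the pictures are not rectified), "R" (3x3) and "t" (3): a world point X has camera coordinates R X + t. Camera axes: x right, y down, z forward; pixel columns grow to the right and rows downward; lengths in m; the calibration is good to about 2 mm. A picture is of the moment at which its call begins. camera_info takes no time and is no camera call.
- hand_in(): hands the job in; it is judged then, once.
The state is a dict: "time_s": time; "joint_positions": joint angles; "qd": joint speeds; "tau": joint torques, N m; "tool_pos": TCP position; "ee_rot": TCP orientation; "wrist_force": force on the tool from outside, world axes, zero at the start; "torque": the same for the moment, N m; "gripper_width": opening from 0.0 (shut) to 1.0 (fully open); "grasp_force": force on a finger pad.
Only numpy, scipy, OpenCV 4.12 (cv2) and the standard library are available. Lean on these libraries where they do the work, as an engineer would, in place of code of your own. Each camera call takes 0.05 s, during which the arm holds its last target. There are 200 camera calls.

### The job

Slide the round steel scraps caddy (the one with the vent cap) along the bench into the corner, so that it touches both the long wooden batten and the short end stop, and slide the beechwood brush up to the same batten so that its long side lies flat against it. Only push them along the bench: do not lift or tip either one, and leave everything else where it is.

Things in the scene. Friction and masses are not known exactly. Their poses are not given: they have to be found in the camera images.
- rail: long wooden batten fixed to the bench, 540 mm long (its y), 20 mm thick, 45 mm high. Origin on the bench at the middle of its front face (the face towards the robot); its x axis points away from the robot, straight into that face, so things in front of it have negative x. Its position and yaw vary.
- stop: short wooden end stop fixed to the bench, 130 mm long (its x), 24 mm wide (its y), 45 mm high, square to the batten, same axes. It juts from the batten's front face towards the robot at y = +235 or -235 mm in the batten's frame (varies). Origin on the bench, on its centre line, 100 mm in front of that face; side faces at y = +-12 mm. Use the corner facing the batten's middle.
- caddy: round steel caddy with a lid and a black twist vent cap: upright cylinder 110 mm in diameter, straight to 64 mm, lid to 73 mm, cap (38 mm across) to 92 mm high; loose, about 0.5 kg. Starts in front of the batten's middle part. Origin at the centre of its underside; in the corner that is 55 mm from the batten's front face and 55 mm from the stop's side face.
- brush: block brush with no handle: beech back 130 mm long (its y), 52 mm wide (its x), at heights 22 to 40 mm, on rigid cream bristles, a little narrower; loose, about 0.2 kg. Starts askew, its centre 100 mm in front of the batten at the end opposite the stop. Origin at the centre of its underside; when done it is 26 mm from the batten's front face.
- canister: bystander: plain steel canister with a flat lid and no cap, 94 mm across, 90 mm high; origin at the centre of its underside. Stands beyond one end of the batten.
- mug: bystander: white mug, 80 mm across with a handle, 85 mm high; origin at the centre of its underside. Stands beyond the other end of the batten.
- scraper: bystander: flat teal scraper, about 225 mm long, 55 mm wide, 14 mm high, lying to the left, nearer the robot; origin near its middle, on the bench, its x axis runs along it to the blade.
- strainer: bystander: low steel sink strainer, 76 mm across, 27 mm high with its knob, near the robot; origin at the centre of its underside.
- bowl: bystander: small white bowl, 110 mm across, 45 mm high, behind the batten; origin at the centre of its underside.
- jar: bystander: glass jar, 64 mm across, 80 mm high, behind the batten; origin at the centre of its underside.
There are look-alikes about, which are no part of the job. Leave any pink or purple look-alike of the caddy alone. There is more than one size of the brush; the job needs the larger.

How it is judged:
By the outcome, as a careful person would: the job done as asked, in the order asked, and still so for the second after the job is handed in, with the robot touching nothing.
It also fails if it takes over 64 s, if anything falls off the work surface, if the arm or the gripper's body presses on something with over 40 N, if the wrist force passes 120 N, or if a joint passes its speed limit or range.

## Working session

There is one attempt and no reset: what is moved stays moved. The work goes in short steps, Python scripts to look and compute and a shell command to move; the robot and the scene stay as the last step left them, time stands still between calls to the robot, and variables do not carry over. Pictures are saved under pics/ and viewed, at most 10 in all, crops included, and the job is handed in when it is done.

```bash
mkdir -p pics; ls; cat > h.py <<'E'
from workcell import *
import numpy as np, cv2
def ray(name,px):
    c=camera_info(name); K=np.array(c["mtx"]);d=np.array(c["dist_coeffs"]);R=np.array(c["R"]);t=np.array(c["t"])
    p=cv2.undistortPoints(np.array(px,float).reshape(-1,1,2),K,d).reshape(-1,2)
    return -R.T@t,(R.T@np.c_[p,np.ones(len(p))].T).T
def onplane(name,px,z):
    o,v=ray(name,px); return o+v*((z-o[2])/v[:,2])[:,None]
def cloud(name,depth):
    c=camera_info(name); h,w=depth.shape
    u,v=np.meshgrid(np.arange(w),np.arange(h)); o,r=ray(name,np.c_[u.ravel(),v.ravel()])
    return (o+r*depth.reshape(-1,1)).reshape(h,w,3)
E
python3 - <<'E'
from h import *
for n in("top","side"):
    im,d=get_image(n); cv2.imwrite(f"pics/{n}0.png",im); np.save(f"{n}0.npy",d)
    c=camera_info(n); print(n,-np.array(c["R"]).T@c["t"])
s=observe();print(s["time_s"],s["tool_pos"],s["ee_rot"],s["wrist_force"],s["gripper_width"])
E
```

```text
pics
top [0.37047464 0.02154342 1.39366932]
side [ 0.37691571 -0.99456389  0.66706618]
0.1 [0.22901139 0.52718778 0.23090599] [-7.83639041e-05  2.03492689e-01  9.79076361e-01 -4.45163682e-04] [ 0.45018296 -0.58546621  0.82247834] 0.9978003440723932
```

View pics/top0.png

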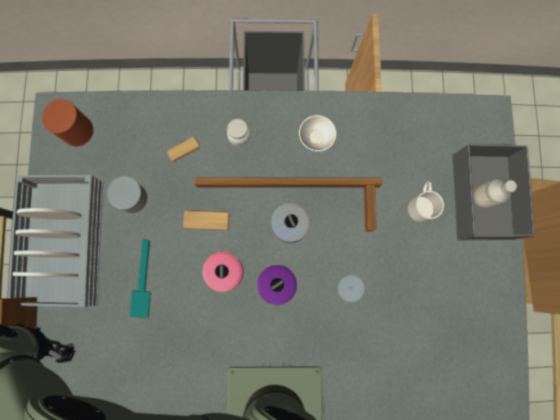

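View pics/side0.png

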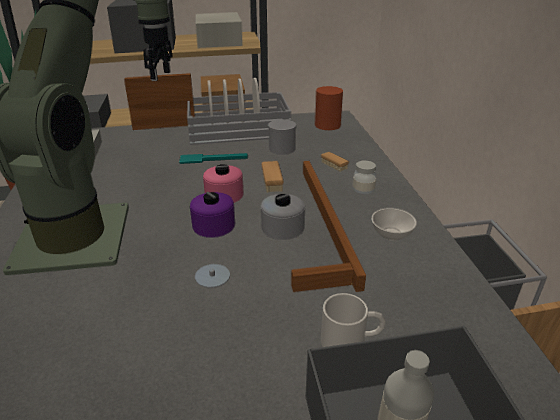

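Candidates in the top view:
- **Caddy:** the steel one with a cap at (290,222). Look-alikes are pink (222,271), purple (277,285), the capless canister (126,194) and the strainer (350,289).
- **Brush:** the large one at (206,220). The small look-alike is at (183,149), behind the batten.
- **Fixtures:** the batten runs from (196,182) to (381,182), and the stop is at (370,207), on the −y side.

```bash
cat > m.py <<'E'
from h import *
def measure(im,d):
    out={}
    P=cloud("top",d); hsv=cv2.cvtColor(im,cv2.COLOR_BGR2HSV)
    wood=(cv2.inRange(hsv,(5,90,50),(25,255,255))>0)
    n,l,st,_=cv2.connectedComponentsWithStats(wood.astype(np.uint8))
    for i in range(1,n):
        x,y,w,h,a=st[i]
        if a<150 or not(100<y<260 and 130<x<400): continue
        c,_=cv2.findContours((l==i).astype(np.uint8),0,2)
        z=np.median(P[l==i][:,2])
        q=onplane("top",c[0].reshape(-1,2),.045 if w>100 else .040)[:,:2].astype(np.float32)
        print("wood",st[i],"z",z.round(3))
        if w>100:
            # front face of rail: lowest row edge, columns left of stop
            yy=[(u,np.nonzero(l[:,u]==i)[0].max()+.5) for u in range(x+6,x+w-35)]
            F=onplane("top",yy,.045); m,b=np.polyfit(F[:,1],F[:,0],1)
            print("rail front x=%.4f%+.4f*y rms %.4f"%(b,m,np.std(F[:,0]-m*F[:,1]-b)))
            vv=[(np.nonzero(l[v]==i)[0].min()-.5,v) for v in range(y+16,y+h-4)]
            G=onplane("top",vv,.045); print("stop inner y=%.4f slope %.4f, x end %.3f"%(G[:,1].mean(),np.polyfit(G[:,0],G[:,1],1)[0],q[:,0].min()), "rail ends",q[:,1].min(),q[:,1].max())
        else: print("rect",cv2.minAreaRect(q))
    return P
E
python3 - <<'E'
from m import *
im=cv2.imread("pics/top0.png");d=np.load("top0.npy")
P=measure(im,d)
for nm,(u,v) in dict(caddy=(290,222),pink=(222,271),purple=(277,285)).items():
    S=P[v-30:v+30,u-30:u+30].reshape(-1,3); S=S[(S[:,2]>.055)&(S[:,2]<.12)]
    (c,r)=cv2.minEnclosingCircle(S[:,:2].astype(np.float32)); print(nm,c,r,S[:,2].max(),S[:,:2].mean(0))
    print(onplane("top",[(u,v)],.092))
c=im[120:320,140:420]; cv2.imwrite("pics/crop0.png",cv2.resize(c,None,fx=2.8,fy=2.8))
import workcell; print([n for n in dir(workcell) if 'grasp' in n],globals().get('tcp_to_grasp'))
E
```

```text
wood [167 137  32  24 387] z 0.028
rect ((0.7507377862930298, 0.26365408301353455), (0.037861332297325134, 0.08917894959449768), 27.73086166381836)
wood [ 195  178  187   53 2144] z 0.044
rail front x=0.6380-0.0031*y rms 0.0001
stop inner y=-0.2569 slope 0.0060, x end 0.514 rail ends -0.30843094 0.22560003
wood [184 211  45  19 801] z 0.039
rect ((0.5421561002731323, 0.19243422150611877), (0.05127542465925217, 0.12547986209392548), 0.13046391308307648)
caddy (0.5355209708213806, -0.04535967484116554) 0.05487256869673729 0.09596473777101933 [ 0.53371125 -0.04471814]
[[ 0.53050674 -0.04274728  0.092     ]]
pink (0.3977586030960083, 0.14393667876720428) 0.055465832352638245 0.09812989912372938 [0.39703726 0.14269691]
[[0.39778843 0.14016897 0.092     ]]
purple (0.361564040184021, -0.006640414707362652) 0.05514505133032799 0.09815347588787193 [ 0.36168236 -0.00629612]
[[ 0.36073204 -0.00724455  0.092     ]]
['tcp_to_grasp'] -0.0187
```

View pics/crop0.png

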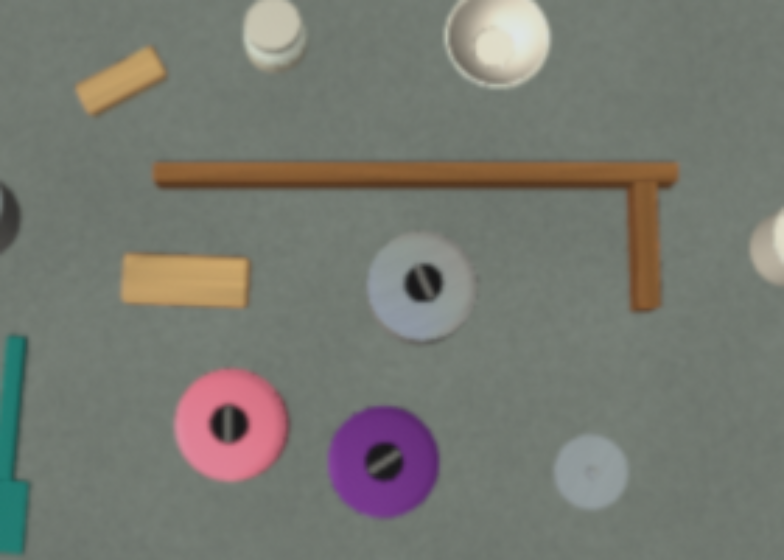

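The crop confirms it: the steel caddy with the black cap is at crop (420,285), and the large brush is at crop (185,280). The corner target for the caddy centre is about (0.584, −0.202). I'll approach the caddy on its +y side with the fingers square to the push.

```bash
python3 -m crank '[[1.7,-3,0,-0.053,4.5],[1.7,-3,0,-0.053,4.5],[1.7,-3,0,-0.053,4.5],[1.7,-3,0,-0.053,4.5],[1.7,-3,0,-0.053,4.5],[1.7,-3,0,-0.053,4.5],[1.7,-3,0,-0.053,4.5],[1.7,-3,0,-0.053,4.5],[1.7,-3,0,-0.053,4.5],[1.7,-3,0,-0.053,4.5],[1.7,-3,0,-0.053,4.5],[1.7,-3,0,-0.053,4.5]]' 20; python3 -m crank '[[1.7,-3,0,-0.053,4.5],[1.7,-3,0,-0.053,4.5],[1.7,-3,0,-0.053,4.5],[1.7,-3,0,-0.053,4.5],[0,0,0,0,4.5],[0,0,0,0,4.5]]'
```

```text
time_s: 1.1
tool_pos: [0.4336, 0.1658, 0.2312]
ee_rot: [-0.0, 0.501, 0.866, -0.0]
wrist_force: [1.0, -0.0, -1.0]
gripper_width: 0.528
grasp_force: 0.0
time_s: 1.6
tool_pos: [0.5013, 0.0459, 0.2309]
ee_rot: [-0.0, 0.589, 0.808, -0.0]
wrist_force: [-0.3, 1.5, -0.7]
gripper_width: 0.531
grasp_force: 0.0
```

```bash
python3 -m crank '[[0,0,-3.5,0,4.5],[0,0,-3.5,0,4.5],[0,0,-3.5,0,4.5],[0,0,-3.5,0,4.5],[0,0,-3,0,4.5],[0,0,-2.5,0,4.5],[0,0,-1,0,4.5],[0,0,0,0,4.5]]'; python3 - <<'E'
from h import *
im,d=get_image("side"); cv2.imwrite("pics/side1.png",cv2.resize(im[100:340,150:430],None,fx=2.5,fy=2.5))
E
```

```text
time_s: 2.27
tool_pos: [0.5, 0.048, 0.0248]
ee_rot: [-0.001, 0.588, 0.809, -0.001]
wrist_force: [-0.3, 0.4, 0.0]
gripper_width: 0.525
grasp_force: 0.0
```

View pics/side1.png

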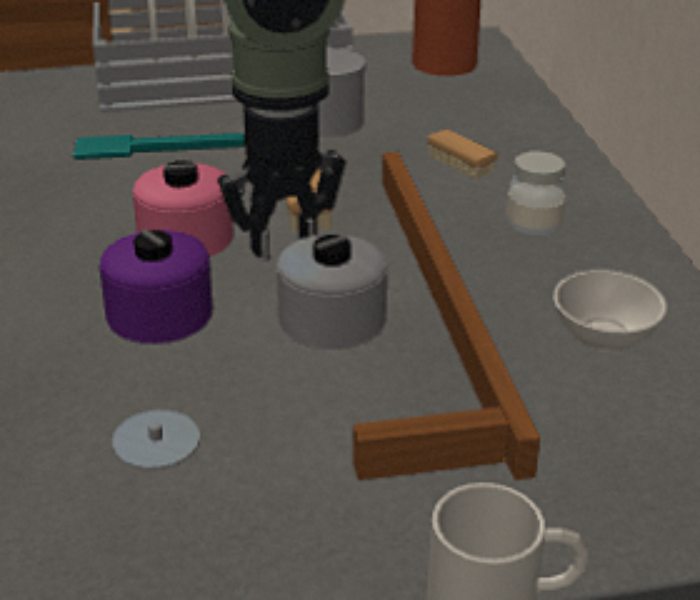

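The fingers are down beside the caddy, at crop (290,240) with the caddy at (332,290), and nothing else is touched. Pushing.

```bash
python3 -m crank '[[0.25,-0.75,0,0,4.5],[0.25,-0.75,0,0,4.5],[0.25,-0.75,0,0,4.5],[0.25,-0.75,0,0,4.5],[0.2,-0.6,0,0,4.5],[0.2,-0.6,0,0,4.5],[0.2,-0.6,0,0,4.5],[0.2,-0.6,0,0,4.5],[0.2,-0.6,0,0,4.5],[0.2,-0.6,0,0,4.5],[0.2,-0.6,0,0,4.5],[0.2,-0.6,0,0,4.5]]';  cat > cad.py <<'E'
from h import *
def caddy(name=None):
    im,d=get_image("top"); P=cloud("top",d)
    hsv=cv2.cvtColor(im,cv2.COLOR_BGR2HSV)
    x,y,z=P[...,0],P[...,1],P[...,2]
    m=(z>.055)&(z<.085)&(x>.46)&(x<.66)&(y>-.26)&(y<.03)&(hsv[...,1]<60)&(hsv[...,2]>85)
    S=P[m][:,:2].astype(np.float32); c,r=cv2.minEnclosingCircle(S)
    print("caddy",np.round(c,4),"r",round(r,4),"n",m.sum())
    if name: cv2.imwrite(name,cv2.resize(im[130:280,170:420],None,fx=3,fy=3))
    return im,d
E
python3 -c "
from cad import *
caddy()"
```

```text
time_s: 3.32
tool_pos: [0.5272, -0.0311, 0.0263]
ee_rot: [-0.0, 0.588, 0.809, -0.0]
wrist_force: [-1.4, 3.7, 3.5]
gripper_width: 0.526
grasp_force: 2.6
caddy [ 0.5473 -0.1296] r 0.0381 n 137
```

```bash
python3 -m crank '[[0.3,-0.8,0,0,4.5],[0.3,-0.8,0,0,4.5],[0.3,-0.8,0,0,4.5],[0.3,-0.8,0,0,4.5],[0.3,-0.8,0,0,4.5],[0.3,-0.8,0,0,4.5],[0.3,-0.8,0,0,4.5],[0.3,-0.8,0,0,4.5],[0.3,-0.8,0,0,4.5],[0.2,-0.6,0,0,4.5],[0.2,-0.6,0,0,4.5],[0.1,-0.3,0,0,4.5]]'; python3 -c "
from cad import *
caddy('pics/t2.png')"
```

```text
time_s: 4.37
tool_pos: [0.5593, -0.1186, 0.0263]
ee_rot: [0.0, 0.588, 0.809, -0.0]
wrist_force: [-0.9, 2.8, -0.4]
gripper_width: 0.53
grasp_force: 1.6
caddy [0. 0.] r 0.0 n 0
```

View pics/t2.png

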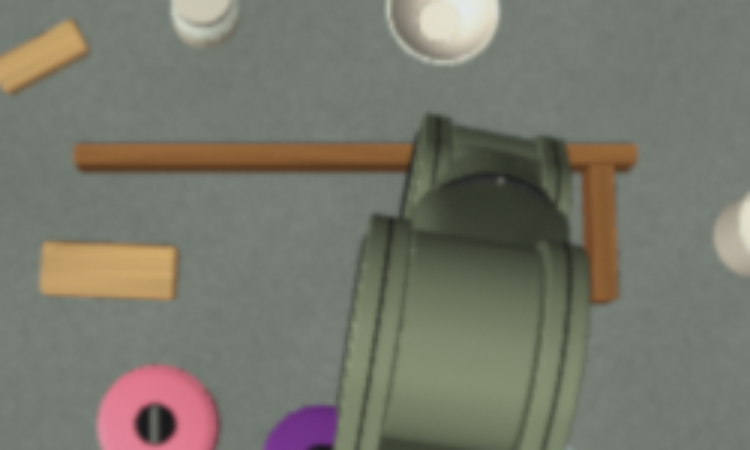

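The arm hides the caddy from above. By the finger geometry it is about 2.5 cm from the stop and 0.6 cm from the batten. I'll push a bit more, then back off to look.

```bash
python3 -m crank '[[0.1,-0.5,0,0,4.5],[0.1,-0.5,0,0,4.5],[0.1,-0.4,0,0,4.5],[0.1,-0.3,0,0,4.5],[0,0,0,0,4.5]]'; python3 -m crank '[[-0.5,1.5,0,0,4.5],[-1,2.5,0,0.08,4.5],[-1,2.5,0,0.08,4.5],[-0.5,2.5,0,0.08,4.5],[-0.5,2.5,0,0.08,4.5],[0,2,0,0.08,4.5],[0,2,0,0.08,4.5],[0,0,0,0,4.5]]'; python3 -c "
from cad import *
caddy('pics/t3.png')"
```

```text
time_s: 4.83
tool_pos: [0.5632, -0.1355, 0.0263]
ee_rot: [0.0, 0.589, 0.808, -0.0]
wrist_force: [-0.1, -0.8, 0.1]
gripper_width: 0.528
grasp_force: 0.0
time_s: 5.5
tool_pos: [0.5282, 0.0246, 0.0264]
ee_rot: [-0.0, 0.375, 0.927, 0.001]
wrist_force: [0.8, 1.1, 0.7]
gripper_width: 0.524
grasp_force: 0.0
caddy [ 0.5814 -0.1951] r 0.0555 n 1050
```

View pics/t3.png

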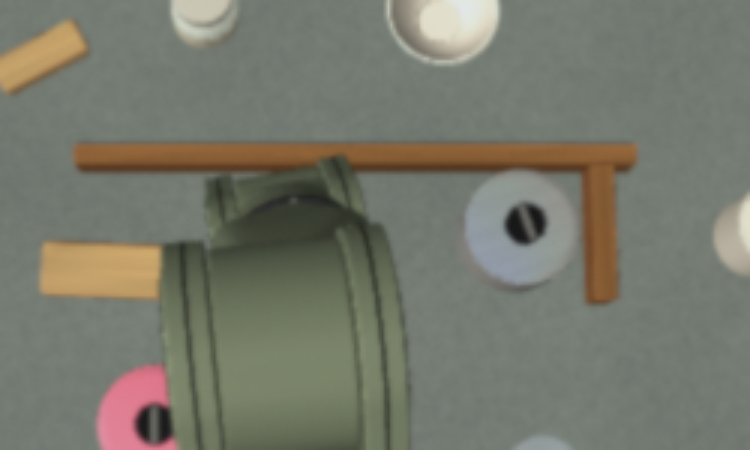

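The caddy is at crop (520,228), measured (0.581, −0.195), so it is about 7 mm short of the stop. I'll finish with a diagonal push into the corner.

```bash
python3 -m crank '[[-0.4,-3,0,0,4.5],[-0.4,-3,0,0,4.5],[0,-3,0,0,4.5],[0,-3,0,0,4.5],[0,-3,0,0,4.5],[0,-1,0,0,4.5],[0,0,0,0,4.5]]'; python3 -m crank '[[0.4,-0.4,0,0,4.5],[0.4,-0.4,0,0,4.5],[0.3,-0.3,0,0,4.5],[0.3,-0.3,0,0,4.5],[0.2,-0.2,0,0,4.5],[0.2,-0.2,0,0,4.5],[0.1,-0.1,0,0,4.5],[0,0,0,0,4.5]]'
```

```text
time_s: 6.13
tool_pos: [0.5194, -0.1439, 0.0263]
ee_rot: [0.0, 0.382, 0.924, -0.001]
wrist_force: [-0.4, 0.4, -0.5]
gripper_width: 0.526
grasp_force: 0.0
time_s: 6.8
tool_pos: [0.5393, -0.1585, 0.0262]
ee_rot: [-0.0, 0.379, 0.925, 0.0]
wrist_force: [-0.1, 1.4, 0.2]
gripper_width: 0.527
grasp_force: 0.6
```

```bash
python3 -m crank '[[0.1,-0.1,0,0,4.5],[0.1,-0.1,0,0,4.5],[0,0,0,0,4.5]]'; python3 -m crank '[[0.1,-0.1,0,0,4.5],[0.1,-0.1,0,0,4.5],[0,0,0,0,4.5]]'
```

```text
time_s: 7.05
tool_pos: [0.5412, -0.1608, 0.0262]
ee_rot: [0.0, 0.379, 0.925, -0.0]
wrist_force: [-0.4, 1.9, 0.6]
gripper_width: 0.532
grasp_force: 1.0
time_s: 7.3
tool_pos: [0.5432, -0.1629, 0.0262]
ee_rot: [0.0, 0.379, 0.925, -0.0]
wrist_force: [-1.5, 1.3, 0.8]
gripper_width: 0.524
grasp_force: 0.8
```

```bash
python3 -m crank '[[0.1,-0.1,0,0,4.5],[0.1,-0.1,0,0,4.5],[0,0,0,0,4.5]]'; python3 -m crank '[[0.1,-0.1,0,0,4.5],[0,0,0,0,4.5]]'
```

```text
time_s: 7.55
tool_pos: [0.5453, -0.1649, 0.0263]
ee_rot: [0.0, 0.379, 0.925, -0.0]
wrist_force: [-0.1, 1.2, 0.6]
gripper_width: 0.526
grasp_force: 0.7
time_s: 7.72
tool_pos: [0.5462, -0.1658, 0.0263]
ee_rot: [0.0, 0.379, 0.925, -0.0]
wrist_force: [0.0, 2.2, -0.9]
gripper_width: 0.529
grasp_force: 0.9
```

```bash
python3 -m crank '[[0.1,-0.1,0,0,4.5],[0.1,-0.1,0,0,4.5],[0,0,0,0,4.5]]'; python3 -m crank '[[0.1,-0.1,0,0,4.5],[0.1,-0.1,0,0,4.5],[0,0,0,0,4.5]]'; python3 -c "
from cad import *
im,d=get_image('side'); cv2.imwrite('pics/s4.png',cv2.resize(im[120:330,200:430],None,fx=2.8,fy=2.8))"
```

```text
time_s: 7.97
tool_pos: [0.5471, -0.1666, 0.0261]
ee_rot: [-0.002, 0.379, 0.926, 0.0]
wrist_force: [-8.2, 9.4, 7.2]
gripper_width: 0.528
grasp_force: 6.2
time_s: 8.22
tool_pos: [0.5477, -0.1666, 0.0258]
ee_rot: [-0.004, 0.378, 0.926, 0.001]
wrist_force: [-18.9, 21.1, 10.6]
gripper_width: 0.526
grasp_force: 13.2
```

View pics/s4.png

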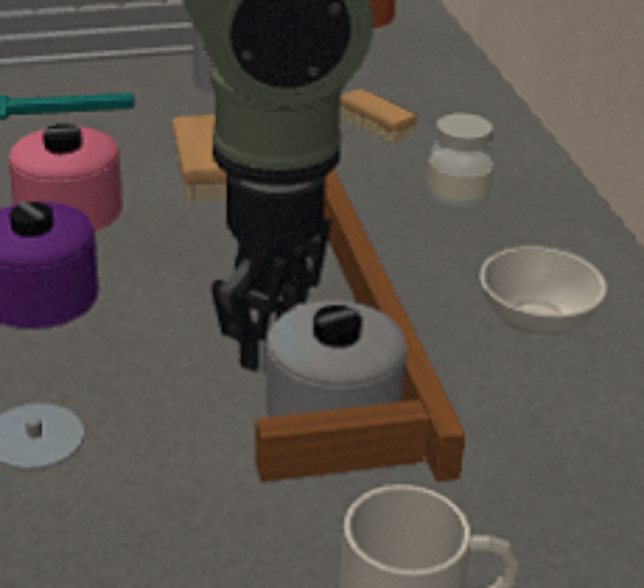

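Side view: the caddy sits at crop (335,360), touching both the batten and the stop. The last reaction was −19 N in x and +21 N in y, so it presses on both. I'll release along the diagonal, lift, and go to the brush.

```bash
python3 -m crank '[[-0.2,0.2,0,0,4.5],[-0.5,0.5,0,0,4.5],[-2,2,0,0,4.5],[-2,2,0,0,4.5],[0,0,3.5,0,7],[0,0,3.5,0,7],[0,0,3.5,0,7],[0,3,0,0.07,7],[0,3,0,0.07,7],[0,3,0,0.07,7],[0,3,0,0.07,7],[0,3,0,0.07,7]]'; python3 -m crank '[[0,3,0,0.07,7],[0,3,0,0.07,7],[-0.5,3,0,0.07,7],[-0.5,3,0,0.07,7],[-0.5,3,0,0.07,7],[0,3,0,0.07,7],[0,0,0,0,7],[0,0,0,0,7]]'; python3 -c "
from cad import *
from m import measure
im,d=caddy(); measure(im,d)"
```

```text
time_s: 9.27
tool_pos: [0.5031, 0.0285, 0.1315]
ee_rot: [0.001, 0.211, 0.978, -0.0]
wrist_force: [1.1, 0.1, 0.2]
gripper_width: 0.82
grasp_force: 0.0
time_s: 9.93
tool_pos: [0.4879, 0.2086, 0.1312]
ee_rot: [0.0, 0.003, 1.0, 0.0]
wrist_force: [-1.1, -0.5, -0.1]
gripper_width: 0.82
grasp_force: 0.0
caddy [ 0.5902 -0.2088] r 0.0549 n 1022
wood [167 137  32  24 386] z 0.028
rect ((0.7507206797599792, 0.26368650794029236), (0.037861332297325134, 0.08910565823316574), 27.73086166381836)
wood [ 195  178  187   53 2016] z 0.044
rail front x=0.6385-0.0097*y rms 0.0018
stop inner y=-0.2625 slope -0.1587, x end 0.514 rail ends -0.30843094 0.22560003
wood [201 211  28  19 379] z 0.039
rect ((0.5422133803367615, 0.16826719045639038), (0.051270801573991776, 0.07714582979679108), 0.13020837306976318)
```

```bash
python3 -m crank '[[0,-1.7,0,0,7],[0,0,-3,0,7],[0,0,-3,0,7],[0,0,-3,0,7],[0,0,-2,0,7],[0,0,-0.6,0,7],[0,0,0,0,7]]';python3 -m crank '[[0.5,0,0,0,7],[0.5,0,0,0,7],[0.5,0,0,0,7],[0.5,0,0,0,7],[0.5,0,0,0,7],[0.5,0,0,0,7],[0.5,0,0,0,7],[0.5,0,0,0,7],[0.5,0,0,0,7],[0.5,0,0,0,7],[0,0,0,0,7]]'; python3 -c "
from cad import *
im,d=get_image('side'); cv2.imwrite('pics/s5.png',cv2.resize(im[100:310,170:430],None,fx=2.8,fy=2.8))"
```

```text
time_s: 10.57
tool_pos: [0.4878, 0.1893, 0.0145]
ee_rot: [-0.001, 0.005, 1.0, -0.001]
wrist_force: [-0.2, 1.2, 0.4]
gripper_width: 0.816
grasp_force: 0.0
time_s: 11.48
tool_pos: [0.5391, 0.1902, 0.0152]
ee_rot: [0.0, 0.004, 1.0, 0.0]
wrist_force: [0.1, 0.1, -0.2]
gripper_width: 0.823
grasp_force: 0.0
```

View pics/s5.png

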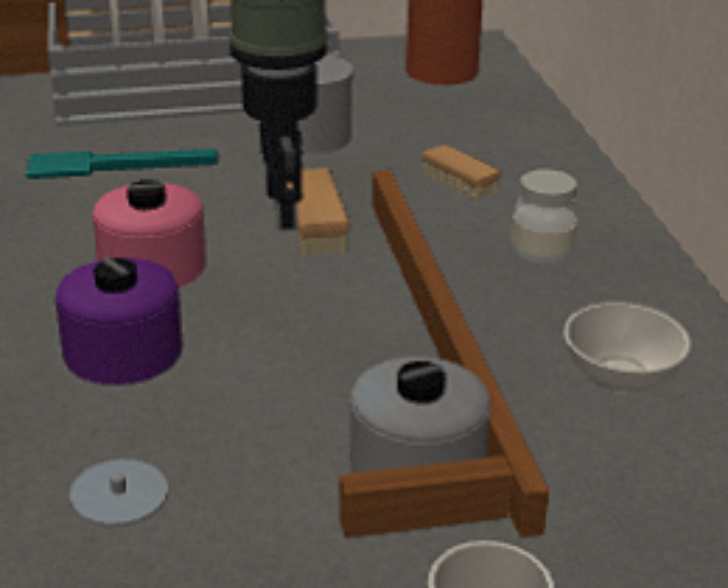

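The fingers are at crop (287,200), behind the brush at (322,210), and it is moving squarely towards the batten. The caddy is still in the corner at (420,410).

```bash
python3 -m crank '[[0.5,0,0,0,7],[0.5,0,0,0,7],[0.5,0,0,0,7],[0.5,0,0,0,7],[0.5,0,0,0,7],[0.3,0,0,0,7],[0.2,0,0,0,7],[0.2,0,0,0,7],[0.2,0,0,0,7],[0.1,0,0,0,7],[0,0,0,0,7]]'; python3 -m crank '[[0.1,0,0,0,7],[0.1,0,0,0,7],[0.1,0,0,0,7],[0,0,0,0,7]]'
```

```text
time_s: 12.45
tool_pos: [0.5733, 0.1904, 0.0153]
ee_rot: [0.0, 0.004, 1.0, -0.0]
wrist_force: [0.2, 0.4, -0.2]
gripper_width: 0.818
grasp_force: 0.0
time_s: 12.78
tool_pos: [0.5763, 0.1904, 0.0153]
ee_rot: [0.0, 0.004, 1.0, -0.0]
wrist_force: [-0.2, 0.5, -0.9]
gripper_width: 0.817
grasp_force: 0.0
```

```bash
python3 -m crank '[[0.1,0,0,0,7],[0.1,0,0,0,7],[0.1,0,0,0,7],[0,0,0,0,7]]'; python3 -m crank '[[0.1,0,0,0,7],[0.1,0,0,0,7],[0,0,0,0,7]]'
```

```text
time_s: 13.12
tool_pos: [0.5793, 0.1903, 0.0153]
ee_rot: [0.0, 0.004, 1.0, -0.0]
wrist_force: [0.7, -0.6, -0.2]
gripper_width: 0.816
grasp_force: 0.0
time_s: 13.37
tool_pos: [0.5813, 0.1904, 0.0153]
ee_rot: [0.0, 0.004, 1.0, -0.0]
wrist_force: [-0.6, 0.2, -0.7]
gripper_width: 0.82
grasp_force: 0.0
```

```bash
python3 -m crank '[[0.1,0,0,0,7],[0.1,0,0,0,7],[0,0,0,0,7]]'; python3 -m crank '[[0.1,0,0,0,7],[0.1,0,0,0,7],[0,0,0,0,7]]'; python3 - <<'E'
from h import *
im,d=get_image('side'); cv2.imwrite('pics/s6.png',cv2.resize(im[130:230,240:360],None,fx=5,fy=5))
E
```

```text
time_s: 13.62
tool_pos: [0.5814, 0.1903, 0.0151]
ee_rot: [-0.002, 0.004, 1.0, -0.001]
wrist_force: [-14.3, -0.9, 9.1]
gripper_width: 0.821
grasp_force: 6.9
time_s: 13.87
tool_pos: [0.5816, 0.1904, 0.015]
ee_rot: [-0.004, 0.003, 1.0, -0.001]
wrist_force: [-26.5, -3.2, 17.6]
gripper_width: 0.818
grasp_force: 13.6
```

View pics/s6.png

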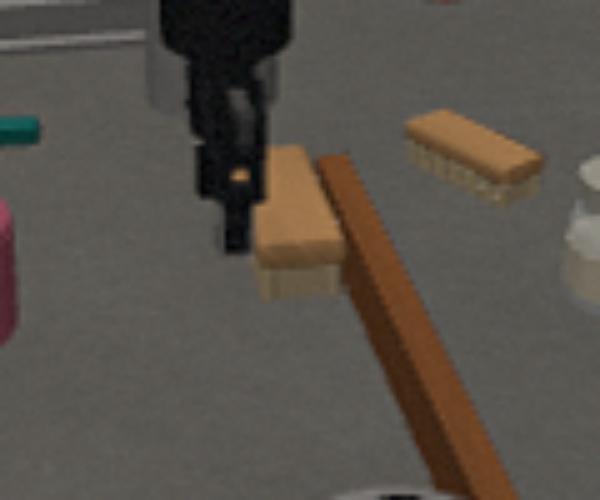

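Contact is firm at 26 N: the brush is at crop (300,205), alongside the batten. I'll back off and check both from above.

```bash
python3 -m crank '[[-0.3,0,0,0,7],[-0.5,0,0,0,7],[-2,0,0,0,7],[-3,0,0,0,7],[-1,0,0,0,7],[0,0,3.5,0,7],[0,0,3.5,0,7],[0,0,3.5,0,7],[0,0,3.5,0,7],[-1,4,0,0,7],[-1,4,0,0,7],[-1,4,0,0,7]]'; python3 -m crank '[[-1,4,0,0,7],[-1,4,0,0,7],[-1,4,0,0,7],[-1,4,0,0,7],[0,4,0,0,7],[0,0,0,0,7],[0,0,0,0,7]]'; python3 - <<'E'
from cad import *
im,d=caddy('pics/t6.png'); hsv=cv2.cvtColor(im,cv2.COLOR_BGR2HSV)
a=cv2.imread("pics/top0.png"); df=cv2.absdiff(a,im).max(2)>40
n,l,s,c=cv2.connectedComponentsWithStats(df.astype(np.uint8)); print([list(map(int,x)) for x in s[1:] if x[4]>15])
m=cv2.inRange(hsv,(5,60,120),(28,255,255)); m[:150]=0;m[240:]=0;m[:,:160]=0;m[:,260:]=0
P=cloud("top",d)
# brush front (robot-side) edge at z=.04, and batten front edge
pts=[(u,np.nonzero(m[:,u])[0].max()+.5) for u in range(186,224) if m[:,u].any()]
F=onplane("top",pts,.04); k,b=np.polyfit(F[:,1],F[:,0],1); print("brush front edge x=%.4f%+.4f y; at .19: %.4f"%(b,k,b+k*.19), "rms",np.std(F[:,0]-k*F[:,1]-b),"y",F[:,1].min(),F[:,1].max())
E
```

```text
time_s: 14.92
tool_pos: [0.487, 0.3116, 0.1561]
ee_rot: [0.001, 0.005, 1.0, 0.0]
wrist_force: [0.4, -0.0, 0.1]
gripper_width: 0.817
grasp_force: 0.0
time_s: 15.5
tool_pos: [0.4461, 0.5121, 0.1545]
ee_rot: [0.0, 0.003, 1.0, 0.0]
wrist_force: [0.6, -0.8, -0.6]
gripper_width: 0.818
grasp_force: 0.0
caddy [ 0.5901 -0.2087] r 0.0549 n 1018
[[337, 183, 22, 6, 96], [184, 186, 45, 17, 751], [331, 191, 25, 30, 347], [363, 192, 5, 21, 86], [351, 195, 6, 11, 44], [344, 196, 8, 12, 63], [0, 204, 96, 103, 4777], [183, 211, 46, 19, 753], [285, 215, 13, 13, 114], [21, 217, 3, 6, 16], [272, 217, 22, 23, 246], [7, 219, 7, 10, 45], [0, 221, 2, 25, 35], [26, 221, 3, 6, 16], [3, 232, 8, 44, 171], [19, 237, 3, 13, 28], [25, 240, 2, 9, 17], [17, 256, 5, 15, 62], [74, 280, 178, 133, 7314], [90, 287, 3, 9, 20], [94, 290, 2, 8, 16], [86, 294, 2, 12, 22], [30, 297, 9, 6, 36], [45, 318, 26, 25, 78], [0, 324, 3, 13, 27], [40, 324, 13, 15, 28], [6, 329, 6, 7, 17], [0, 328, 208, 92, 4735], [0, 348, 8, 5, 29], [0, 394, 3, 8, 21], [0, 404, 3, 16, 45], [5, 405, 11, 15, 156], [265, 404, 25, 16, 209], [254, 409, 14, 11, 63], [307, 413, 9, 7, 40], [213, 414, 35, 6, 138]]
brush front edge x=0.5897-0.0020 y; at .19: 0.5893 rms 1.1149898007918987e-06 y 0.1447682386295273 0.25017713421450144
```

View pics/t6.png

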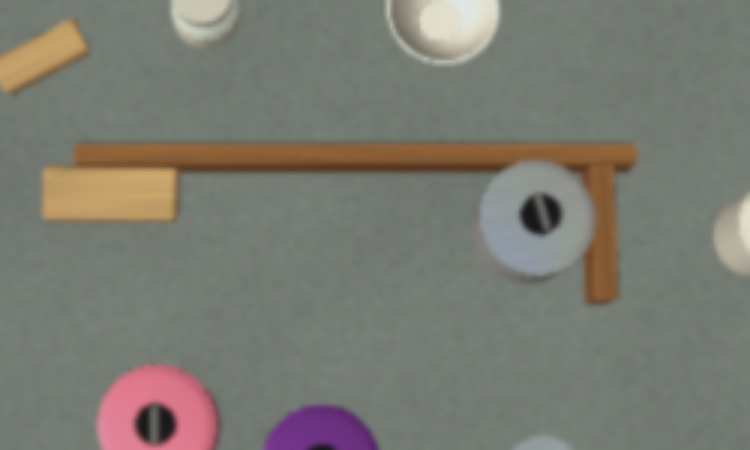

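The top view shows the brush at crop (110,193), its edge parallel to the batten within 0.1°. The caddy at (537,217) touches both faces, and the neighbouring objects haven't moved. Handing in.

```bash
python3 -c "
from workcell import *
print(hand_in())"
```

```text
the job is handed in; nothing more can be done
None
```

I pushed the steel caddy into the corner against both the batten and the stop, then the large brush flat against the batten; it was handed in at about 15.5 s, and `hand_in()` returned no verdict.

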